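# Switch the polish rack over to the brown chute

### The arm

A 7-joint arm with a two-finger parallel gripper is mounted at the origin on the work surface. World frame = base frame: x ahead of the robot, y to its left, z up, the work surface at z = 0. Lengths are in mm, angles in rad, forces in N, time in s.
With the tool pointing down it reaches from about 400 to 925 mm from the base axis. Payload 5.6 kg.
Tool frame: the origin (TCP) lies between the finger pads; the fingertips stand 25 mm ahead of it and the grasp point (between the pads) lies 6 mm ahead of it; z points along the fingers, y is the line along which they close (so a half turn about z gives the same grasp; the last joint's range is limited). The gripper opens to 85 mm and grips with 20 to 120 N. Pads are 22 mm wide; open, the fingers measure 114 mm over their backs; the gripper's body (76 mm by 85 mm) begins 54 mm behind the grasp point. The pads swing forward as they close: fully open they stand 13 mm farther back than shut.
Start: joints at [1.189, 0.468, -0.012, 1.603, 0.006, 1.071, -0.056], TCP at [215.991, -613.07, 256.29] pointing down, gripper open.
Joint ranges: [-2.53, 2.53], [-0.31, 2.02], [-1.57, 1.55], [0.28, 2.44], [-1.29, 4.43], [0.15, 1.84], [-2.92, 2.92]. Speed limits (rad/s): [2.57, 2.57, 3.14, 3.14, 3.14, 3.14, 3.14].

### API

Orientations are given as a unit quaternion [w, x, y, z].
In Python, from station import * gives the robot as it stands.
- The arm moves only by the tool send_rows, never from a script. Its argument "steps" is a list of rows, each an object with "dr": the turn, a rotation vector about the world's x, y, z in rad, a list of three; "delta_pos": the shift along the world's x, y, z in cm, a list of three; "gripper": the finger opening in cm, from 0 to 8.54. A call has 1 to 8 rows; each row is the pose to reach, as a shift and turn from the pose commanded when the call began; what a row does not reach only later rows make up. A row lasts 1/10 s, in which the tool goes at most 50 mm and 8.59 degrees, less where a joint would pass 70% of its speed; a pose out of reach is approached as far as the arm can. A call with a gripper value outside its range is refused whole. The fingers move at their own pace and stop on an object; "squeeze" is the grip in N (left out, the last holds). Time passes only in rows, so rows that repeat a pose let the fingers close. It gives the time, the measured TCP pose, the force, the opening and the grip force at its end, in the units of the state.
- get_obs(): the state, without advancing time (a new reading comes with each control period).
- read_camera(name): name is "side" or "top" or "wrist"; returns (picture, depth): 480x640x3 uint8, red, green, blue; 480x640 float32, mm along the optical axis (not along the pixel's ray), 0 where there is no reading.
- get_calibration(name): a dict with "mtx" (3x3 intrinsics, pixels), "k1" (the pictures are not rectified: a ray, as slopes to the right and down, at radius r is drawn at 1 + k1 r^2 times it, then the intrinsics apply), "world_from_camera" (4x4, takes a point from camera to world coordinates). Camera axes: x right, y down, z forward; pixel columns grow to the right and rows downward; lengths in mm; the calibration is good to about 2 mm. A picture is of the moment at which its call begins: read the wrist's pose just before it. get_calibration takes no time and is no camera call; for the wrist camera it gives the pose at the moment of the call.
- close_job(): hands the job in; it is judged then, once.
Trained networks look in the newest picture that a camera, given by its name, has taken for a name from the list of things; names that differ only in an ending like _2 or _b are one class to them, and where a whole thing is asked for, a point or a joint stands for the part that bears it (a point fixed in the world has none). Each returns a list of dicts, best first, with "p" (0 to 1); they miss things now and then, are a little off and sometimes report something else, mostly with a low value. They report only what shows in the picture. A call takes as long as a camera call. They do not tell look-alikes from the thing itself.
- boxes_of(label, camera): "point" ([x, y, z] in mm, in world coordinates, good to about 4 mm: the middle of the surface that is visible of it).
The state is a dict: "t": time; "q": joint angles; "qd": joint speeds; "joint_efforts": joint torques, N m; "ee_pos": TCP position; "eef_rot": TCP orientation; "force": force on the tool from outside, world axes, zero at the start; "wrist_torque": the same for the moment, N m; "grip_width": opening from 0.0 (shut) to 1.0 (fully open); "finger_force": force on a finger pad.
Only numpy, scipy, OpenCV 4.12 (cv2) and the standard library are available. Lean on these libraries where they do the work, as an engineer would, in place of code of your own. Each camera call takes 0.05 s, during which the arm holds its last target. There are 200 camera calls.

### The job

The next pair on the bench is brown: rock the red seesaw gate of the two-chute polish rack over its pivot, by gently pressing its raised end down with a fingertip, until it rests tipped the other way and the brown tins have rolled down their chute to the front stop. Do not touch the tins, and leave everything else on the bench as it is.

Things in the scene. Friction and masses are not known exactly. Their poses are not given: they have to be found in the camera images.
- rack: Green steel gravity rack on a plywood foot, fixed to the bench, 375 mm long (x), 150 mm wide (y). Origin on the bench under the gate; x points to its high rear, -x to its low front, y to the left seen from the front, z up. Two open chutes slope 0.18 rad down to the front, centre lines at y = +50 mm (left, brown tins) and -50 mm (right, black tins); walls 28 mm high, outer ones at y = +-65 mm.
- left_stop (a point): Middle of the left chute's floor at its front stop, 34 mm above the bench, 169 mm in front of the rack's origin. Three tins fit one behind another between here and the gate. The chute floor is 65 mm above the bench at the gate and 100 mm at the rear.
- gate (a joint): Red seesaw gate, a 208 mm bar across both chutes, hinged in the middle on a pin along the chutes; a blade and a press pad at each end. 0 = level; -0.4 = left end down, left (brown) chute shut, right pad raised (starts near this); +0.4 = right end down, left chute open. About 1 N on the raised pad rocks it. Past about +0.15 it falls over by itself (under 1 s) and rests on its stop.
- gate_pivot (a point): The gate's pivot: middle of the pin, between the chutes, 119 mm above the bench and 10 mm in front of the rack's origin. A steel tumbler weight 36 mm in diameter stands on the gate above it, its top 66 mm over the pin when level.
- pad_left (a point): Middle of the top face of the gate's left press pad (rack +y end), 85 mm along the bar from the pivot and 11 mm above the bar's middle line. Pad 30 mm along the chutes, 38 mm across, 4 mm thick. Lowered (at the start) about 97 mm above the bench, raised about 162 mm.
- pad_right (a point): Middle of the top face of the gate's right press pad (rack -y end), the same as the left, mirrored. Raised at the start: about 162 mm above the bench, 74 mm sideways of the pivot. With the gate tipped over: about 97 mm above the bench (22 mm below the pivot), 83 mm sideways of it. Nothing stands under it but the foot board. The pad tilts with the gate.
- brown1: Shoe-polish tin standing on edge, a disc 50 mm in diameter and 20 mm wide, about 60 g. Origin at its centre; its own y axis is the disc's axis, about which it rolls. Brown lid. At the start it is number 1 from the gate in the left chute's queue, held back by the gate.
- brown2: Shoe-polish tin standing on edge, a disc 50 mm in diameter and 20 mm wide, about 60 g. Origin at its centre; its own y axis is the disc's axis, about which it rolls. Brown lid. At the start it is number 2 from the gate in the left chute's queue, held back by the gate.
- brown3: Shoe-polish tin standing on edge, a disc 50 mm in diameter and 20 mm wide, about 60 g. Origin at its centre; its own y axis is the disc's axis, about which it rolls. Brown lid. At the start it is number 3 from the gate in the left chute's queue, held back by the gate.
- black1: Shoe-polish tin standing on edge, a disc 50 mm in diameter and 20 mm wide, about 60 g. Origin at its centre; its own y axis is the disc's axis, about which it rolls. Black lid. It stands at the front of the right chute, number 1 from the front stop.
- black2: Shoe-polish tin standing on edge, a disc 50 mm in diameter and 20 mm wide, about 60 g. Origin at its centre; its own y axis is the disc's axis, about which it rolls. Black lid. It stands at the front of the right chute, number 2 from the front stop.
- black3: Shoe-polish tin standing on edge, a disc 50 mm in diameter and 20 mm wide, about 60 g. Origin at its centre; its own y axis is the disc's axis, about which it rolls. Black lid. It stands at the front of the right chute, number 3 from the front stop.
- dressing: Amber bottle of leather dressing, 52 mm in diameter, 115 mm tall, standing beside the rack. Origin at the centre of its underside. Bystander.
- brush: Wooden shoe brush lying bristles down beside the rack, 150 x 50 x 40 mm. Origin at the centre of its underside, x along its length. Bystander.
- hammer: Hammer lying flat on the bench beside the rack, about 300 mm long along its x axis, handle towards -x, under 50 mm high. Bystander.
There are look-alikes about, which are no part of the job. What is shaped like the brown2 but purple is not meant.

How it is judged:
By the outcome, as a careful person would: the job done as asked, in the order asked, and still so for the second after the job is handed in, with the robot touching nothing.
It also fails if it takes over 32 s, if anything falls off the work surface, if the arm or the gripper's body presses on something with over 40 N, if the wrist force passes 120 N, or if a joint passes its speed limit or range.

## Working session

There is one attempt and no reset: what is moved stays moved. The work goes in short steps, Python scripts to look and compute and a tool call to move; the robot and the scene stay as the last step left them, time stands still between calls to the robot, and variables do not carry over. Pictures are saved under pics/ and viewed, at most 10 in all, crops included, and the job is handed in when it is done.

Besides the shell and the picture viewer there is one more tool, called by a JSON object that holds its "op" and its "data", one argument or row to a line. send_rows: Moves the arm, as the interface text tells. Its arguments: {"type":"object","properties":{"steps":{"type":"array"},"squeeze":{"type":"number"}},"required":["steps"]}

```bash
mkdir -p pics
python3 - <<'E'
from station import *
import cv2
for c in ("top","side"):
    p,d=read_camera(c); cv2.imwrite(f"pics/{c}0.png",p[:,:,::-1])
    for l in ("rack","gate","pad_right","pad_left","gate_pivot","brown2","black1","dressing","brush","hammer"):
        print(c,l,[(round(b["p"],2),[round(float(v)) for v in b["point"]]) for b in boxes_of(l,c)][:6])
s=get_obs();print(s["t"],s["ee_pos"],s["eef_rot"],s["grip_width"])
E
```

```text
top rack [(0.57, [561, 146, 74])]
top gate [(0.59, [540, 174, 155])]
top pad_right [(0.79, [539, 174, 160])]
top pad_left [(0.96, [539, 176, 160])]
top gate_pivot [(0.79, [557, 150, 74])]
top brown2 [(0.73, [637, 179, 121]), (0.73, [830, 126, 46]), (0.68, [673, -37, 44]), (0.64, [678, 164, 130])]
top black1 [(0.81, [444, 146, 93]), (0.74, [399, 170, 84]), (0.52, [483, 132, 101])]
top dressing [(0.91, [432, -35, 77])]
top brush [(0.71, [610, 376, 37])]
top hammer [(0.9, [696, 484, 26])]
side rack [(0.66, [535, 175, 64])]
side gate [(0.75, [543, 190, 154])]
side pad_right [(0.78, [539, 190, 150]), (0.22, [536, 180, 65])]
side pad_left [(0.98, [542, 187, 153])]
side gate_pivot [(0.58, [537, 179, 64])]
side brown2 [(0.84, [635, 185, 125]), (0.7, [678, 169, 129]), (0.63, [588, 205, 113]), (0.5, [670, -26, 43])]
side black1 [(0.7, [490, 143, 100]), (0.62, [437, 158, 89])]
side dressing [(0.8, [430, -26, 68]), (0.67, [488, 142, 101])]
side brush []
side hammer [(0.6, [684, 488, 26])]
1.1 [ 215.98391671 -613.07547724  256.29947982] [ 3.24163069e-05  9.85689403e-01  1.68571648e-01 -1.48838112e-05] 0.9971066016764462
```

View pics/top0.png

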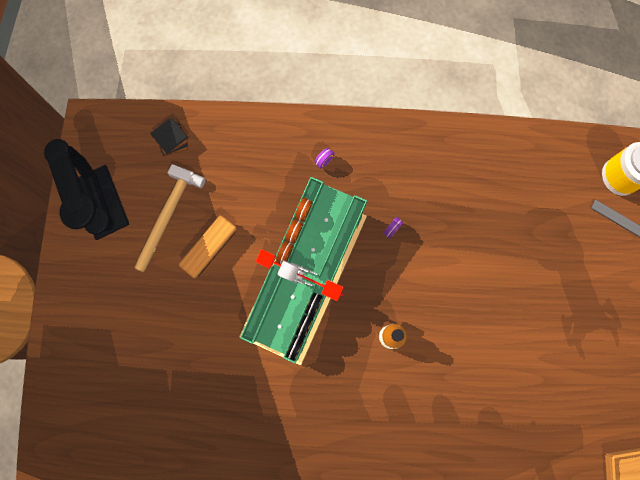

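View pics/side0.png

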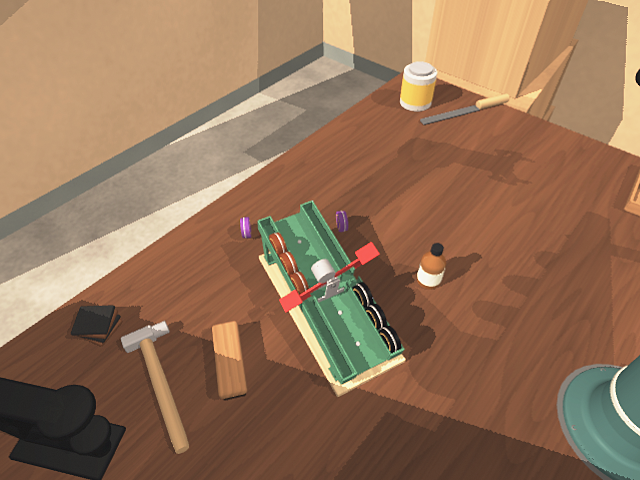

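The top view shows the rack slanting, high rear at about (340,190). The red pads are at (265,259) left/lowered and (333,291) right/raised, the tumbler is at (290,272), the browns run (305,208)-(288,252) and the blacks sit at (305,330). The purple look-alikes are at (325,158) and (394,227), and the bottle is at (392,336). The red candidates for my target are the two pads only. By the description the target is the right one, on the black chute's side, at top (333,291) and side (368,252). I'll measure it and check a crop.

Run:
```python
from station import *
import cv2, numpy as np
for c in ("top","side"):
    p,d=read_camera(c); K=get_calibration(c); M=np.array(K["mtx"]);T=np.array(K["world_from_camera"])
    m=((p[:,:,0]>150)&(p[:,:,1]<60)&(p[:,:,2]<60)).astype(np.uint8)
    m=cv2.morphologyEx(m,cv2.MORPH_OPEN,np.ones((7,7)))
    n,L,S,C=cv2.connectedComponentsWithStats(m)
    for i in range(1,n):
        v,u=np.nonzero((L==i)&(d>0))
        if len(v)<40: continue
        xy=cv2.undistortPoints(np.c_[u,v].astype(float)[:,None],M,np.array([K["k1"],0,0,0.]))[:,0]
        # undistort with opencv forward model = 1+k1 r^2
        z=d[v,u]; P=np.c_[xy*z[:,None],z]@T[:3,:3].T+T[:3,3]
        print(c,C[i].round(),len(v),np.median(P,0).round(1),P.min(0).round(),P.max(0).round())
    if c=="top": cv2.imwrite("pics/crop1.png",cv2.resize(p[160:380,220:430,::-1],None,fx=2.7,fy=2.7,interpolation=2))
```

```text
top [265. 259.] 182 [580.3 237.7  97.3] [566. 222.  87.] [595. 254. 108.]
top [332. 290.] 229 [513.5  95.6 160.8] [498.  75.   1.] [546. 112. 172.]
```

View pics/crop1.png

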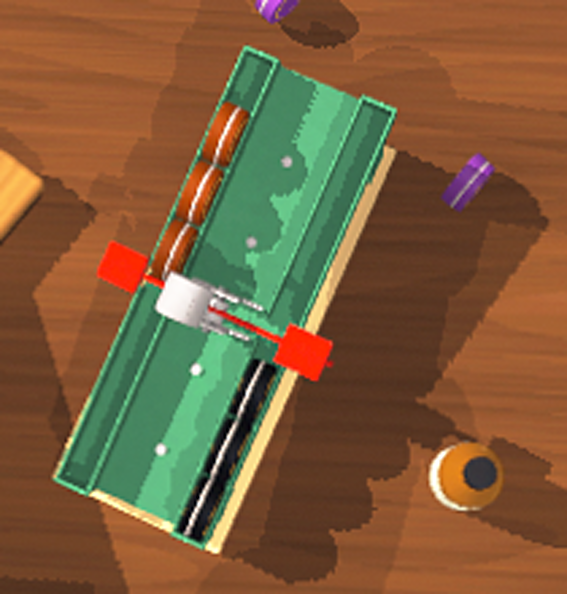

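The close crop agrees: the right pad sits at crop (303,352), raised on the black-tin side, with the tumbler leaning left. The pivot comes out near (545,162). I'll close the fingers and travel in at height.

{"op": "send_rows", "data": {
  "steps": [
    {"dr":[0,0,0.1],"delta_pos":[2.5,4.1,0],"gripper":0},
    {"dr":[0,0,0.2],"delta_pos":[5,8.2,0],"gripper":0},
    {"dr":[0,0,0.3],"delta_pos":[7.5,12.3,0],"gripper":0},
    {"dr":[0,0,0.4],"delta_pos":[10,16.4,0],"gripper":0},
    {"dr":[0,0,0.5],"delta_pos":[12.5,20.5,0],"gripper":0},
    {"dr":[0,0,0.6],"delta_pos":[15,24.6,0],"gripper":0},
    {"dr":[0,0,0.7],"delta_pos":[17.5,28.7,0],"gripper":0},
    {"dr":[0,0,0.79],"delta_pos":[20,32.8,0],"gripper":0}
  ],
  "squeeze": 20
}}

```text
t: 2.0
ee_pos: [416.7, -283.4, 256.7]
eef_rot: [0.001, 0.844, 0.536, 0.0]
force: [0.6, -0.2, -0.4]
grip_width: -0.001
finger_force: 0.0
```

{"op": "send_rows", "data": {
  "steps": [
    {"dr":[0,0,0],"delta_pos":[1.2,4.6,0],"gripper":0},
    {"dr":[0.03,-0.014,0],"delta_pos":[2.4,9.2,0],"gripper":0},
    {"dr":[0.06,-0.028,0],"delta_pos":[3.6,13.8,0],"gripper":0},
    {"dr":[0.09,-0.042,0],"delta_pos":[4.8,18.4,0],"gripper":0},
    {"dr":[0.12,-0.056,0],"delta_pos":[6,23,0],"gripper":0},
    {"dr":[0.15,-0.07,0],"delta_pos":[7.2,27.6,0],"gripper":0},
    {"dr":[0.18,-0.085,0],"delta_pos":[8.4,32.2,0],"gripper":0},
    {"dr":[0.18,-0.085,0],"delta_pos":[9.3,37,0],"gripper":0}
  ]
}}

```text
t: 2.8
ee_pos: [509.5, 85.4, 256.4]
eef_rot: [-0.053, 0.841, 0.531, 0.084]
force: [1.0, -0.4, -0.6]
grip_width: 0.001
finger_force: 0.0
```

Run:
```python
from station import *
import cv2, numpy as np
s=get_obs();print(s["t"],s["ee_pos"],s["eef_rot"],s["force"])
a,_=read_camera("wrist");b,_=read_camera("side")
cv2.imwrite("pics/w2.png",np.hstack([cv2.resize(a,(400,300)),cv2.resize(b[150:420,220:580],(400,300))])[:,:,::-1])
```

```text
2.8 [509.4629988   85.40873226 256.41601661] [-0.05295063  0.84144313  0.53109181  0.08432778] [ 0.96075576 -0.3539747  -0.60914005]
```

View pics/w2.png

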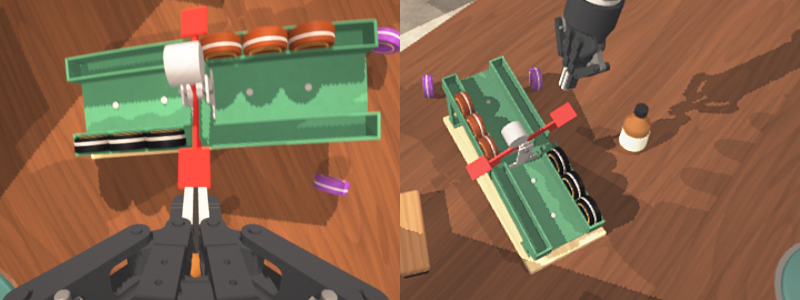

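The wrist half shows the shut fingertips at (195,210), in line with the bar and just outboard of the right pad at (195,168). The side half shows the gripper above it, clear of the bottle. Next I descend to just above the pad.

{"op": "send_rows", "data": {
  "steps": [
    {"dr":[0,0,0],"delta_pos":[0,0,-2],"gripper":0},
    {"dr":[0,0,0],"delta_pos":[0,0,-4],"gripper":0},
    {"dr":[0,0,0],"delta_pos":[0,0,-5.2],"gripper":0},
    {"dr":[0,0,0],"delta_pos":[0,0,-5.8],"gripper":0},
    {"dr":[0,0,0],"delta_pos":[0,0,-5.8],"gripper":0}
  ]
}}

```text
t: 3.4
ee_pos: [508.8, 84.6, 197.8]
eef_rot: [-0.054, 0.841, 0.532, 0.083]
force: [-0.8, 0.9, 0.3]
grip_width: -0.002
finger_force: 0.0
```

Run:
```python
from station import *
import cv2, numpy as np
s=get_obs();print(s["t"],s["ee_pos"],s["force"])
a,_=read_camera("wrist");b,_=read_camera("side")
cv2.imwrite("pics/w3.png",np.hstack([cv2.resize(a,(400,300)),cv2.resize(b[190:325,290:470],(400,300))])[:,:,::-1])
```

```text
3.4 [508.780371    84.63778815 197.8196422 ] [-0.81978862  0.85878936  0.34008567]
```

View pics/w3.png

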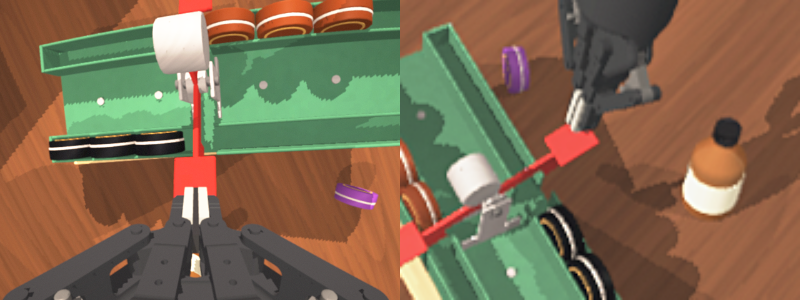

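The tip is over the pad in both halves: wrist (195,195), side (575,125). Now I press slowly.

{"op": "send_rows", "data": {
  "steps": [
    {"dr":[0,0,0],"delta_pos":[0,0,-0.5],"gripper":0},
    {"dr":[0,0,0],"delta_pos":[0,0,-1],"gripper":0},
    {"dr":[0,0,0],"delta_pos":[0,0,-1.5],"gripper":0},
    {"dr":[0,0,0],"delta_pos":[0,0,-2],"gripper":0},
    {"dr":[0,0,0],"delta_pos":[0,0,-2.5],"gripper":0},
    {"dr":[0,0,0],"delta_pos":[0,0,-3],"gripper":0},
    {"dr":[0,0,0],"delta_pos":[0,0,-3.5],"gripper":0},
    {"dr":[0,0,0],"delta_pos":[0,0,-4],"gripper":0}
  ]
}}

```text
t: 4.3
ee_pos: [508.9, 85.0, 157.8]
eef_rot: [-0.053, 0.841, 0.532, 0.084]
force: [0.1, 0.5, 0.1]
grip_width: -0.0
finger_force: 0.2
```

{"op": "send_rows", "data": {
  "steps": [
    {"dr":[0,0,0],"delta_pos":[0,0,-0.5],"gripper":0},
    {"dr":[0,0,0],"delta_pos":[0,0,-1],"gripper":0},
    {"dr":[0,0,0],"delta_pos":[0,0,-1.5],"gripper":0},
    {"dr":[0,0,0],"delta_pos":[0,0,-1.8],"gripper":0}
  ]
}}

```text
t: 4.7
ee_pos: [508.7, 84.9, 139.7]
eef_rot: [-0.053, 0.841, 0.532, 0.084]
force: [-1.4, 0.2, -0.0]
grip_width: 0.004
finger_force: 0.0
```

Run:
```python
from station import *
import cv2, numpy as np
s=get_obs();print(s["t"],s["ee_pos"],s["force"])
a,_=read_camera("wrist");b,_=read_camera("side")
cv2.imwrite("pics/w4.png",np.hstack([cv2.resize(a,(400,300)),cv2.resize(b[190:370,240:480],(400,300))])[:,:,::-1])
```

```text
4.7 [508.72971896  84.93518901 139.69031947] [-1.39496653  0.16306347 -0.02206803]
```

View pics/w4.png

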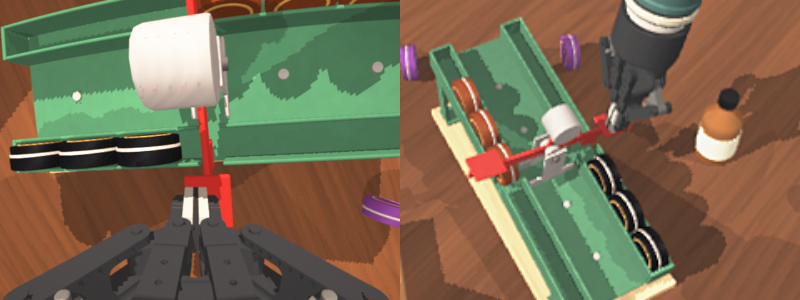

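The tumbler now leans to the right side, wrist (170,65), so the gate is past level. The tip is near the front edge of the pad, at wrist (195,205) against a pad centre near (212,200). I press slightly further with a small rearward shift.

{"op": "send_rows", "data": {
  "steps": [
    {"dr":[0,0,0],"delta_pos":[0.2,-0.1,-0.4],"gripper":0},
    {"dr":[0,0,0],"delta_pos":[0.3,-0.1,-0.8],"gripper":0},
    {"dr":[0,0,0],"delta_pos":[0.3,-0.1,-0.8],"gripper":0}
  ]
}}

```text
t: 5.1
ee_pos: [511.9, 83.8, 131.8]
eef_rot: [-0.053, 0.841, 0.532, 0.084]
force: [-0.6, -0.4, 0.3]
grip_width: 0.003
finger_force: 0.0
```

Run:
```python
from station import *
import cv2, numpy as np
s=get_obs();print(s["t"],s["ee_pos"],s["force"])
a,_=read_camera("wrist");b,_=read_camera("side")
cv2.imwrite("pics/w5.png",np.hstack([cv2.resize(a,(400,300)),cv2.resize(b[190:370,240:480],(400,300))])[:,:,::-1])
```

```text
5.1 [511.90339938  83.797401   131.77895385] [-0.62652997 -0.40697923  0.29830046]
```

View pics/w5.png

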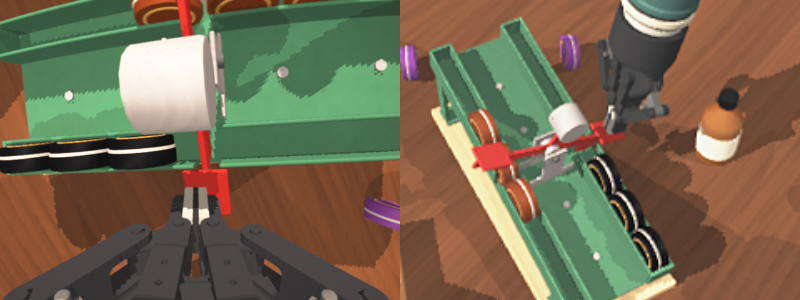

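The gate is going over: tin 1 is past it at side (522,200) and the left pad is up at (490,155). I retreat straight up along the tool's outward side.

{"op": "send_rows", "data": {
  "steps": [
    {"dr":[0,0,0],"delta_pos":[-0.2,-0.5,1.5],"gripper":0},
    {"dr":[0,0,0],"delta_pos":[-0.5,-1,4],"gripper":0},
    {"dr":[0,0,0],"delta_pos":[-1,-2,8],"gripper":0},
    {"dr":[0,0,0],"delta_pos":[-1.5,-4,12],"gripper":0},
    {"dr":[0,0,0],"delta_pos":[-1.5,-8,13],"gripper":0},
    {"dr":[0,0,0],"delta_pos":[-1.5,-12,13],"gripper":0},
    {"dr":[0,0,0],"delta_pos":[-1.5,-16,13],"gripper":0},
    {"dr":[0,0,0],"delta_pos":[-1.5,-20,13],"gripper":0}
  ]
}}

```text
t: 6.0
ee_pos: [496.8, -117.6, 262.9]
eef_rot: [-0.053, 0.841, 0.532, 0.084]
force: [0.8, -0.0, 0.2]
grip_width: 0.001
finger_force: 0.0
```

{"op": "send_rows", "data": {
  "steps": [
    {"dr":[0,0,0],"delta_pos":[0,-4,0],"gripper":0},
    {"dr":[0,0,0],"delta_pos":[0,-8,0],"gripper":0},
    {"dr":[0,0,0],"delta_pos":[0,-8,0],"gripper":0},
    {"dr":[0,0,0],"delta_pos":[0,-8,0],"gripper":0},
    {"dr":[0,0,0],"delta_pos":[0,-8,0],"gripper":0},
    {"dr":[0,0,0],"delta_pos":[0,-8,0],"gripper":0},
    {"dr":[0,0,0],"delta_pos":[0,-8,0],"gripper":0},
    {"dr":[0,0,0],"delta_pos":[0,-8,0],"gripper":0}
  ]
}}

```text
t: 6.8
ee_pos: [497.1, -195.3, 262.5]
eef_rot: [-0.053, 0.84, 0.533, 0.084]
force: [0.2, -0.1, -0.4]
grip_width: -0.002
finger_force: 0.0
```

Run:
```python
from station import *
import cv2, numpy as np
s=get_obs();print(s["t"],s["ee_pos"],s["force"])
a,_=read_camera("top");b,_=read_camera("side")
cv2.imwrite("pics/w6.png",np.hstack([cv2.resize(a[140:380,200:440],(400,400)),cv2.resize(b[190:400,230:440],(400,400))])[:,:,::-1])
```

```text
6.8 [ 497.11769983 -195.31228024  262.45298082] [ 0.23310133 -0.14632631 -0.35691676]
```

View pics/w6.png

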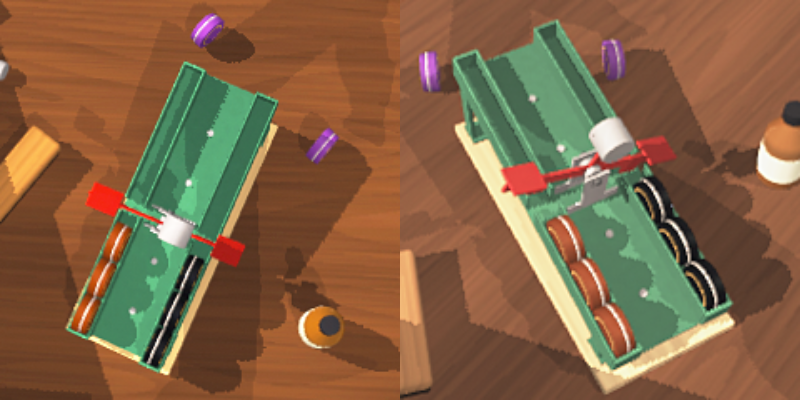

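The gate rests tipped right, with its left pad raised at side (522,180). All three brown tins are down at the front stop, side (565,240)-(612,330), and the black tins and bystanders look unmoved. I'm handing it in.

```bash
python3 -c "
from station import *
print(close_job())"
```

```text
the job is handed in; nothing more can be done
None
```

The gate is tipped over and resting right end down. All three brown tins have rolled to the front stop, nothing else appears moved in the last pictures, and I handed the job in at about 7 s.

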